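# Put the clay tools away in the flip-lid tub

## Robot

A 7-joint arm with a two-finger parallel gripper is mounted at the origin on the work surface. World frame = base frame: x ahead of the robot, y to its left, z up, the work surface at z = 0. Lengths are in m, angles in rad, forces in N, time in s.
With the tool pointing down it reaches from about 0.4 to 0.925 m from the base axis. Payload 5.6 kg.
Tool frame: the origin (TCP) lies midway between the tips of the shut fingers; the grasp point (between the pads) lies robot.pinch_z behind it (robot.pinch_z is the distance from the TCP to the grasp point, in m); z points along the fingers, y is the line along which they close (so a half turn about z gives the same grasp; the last joint's range is limited). The gripper opens to 85 mm and grips with 20 to 120 N. Pads are 22 mm wide; open, the fingers measure 114 mm over their backs; the gripper's body (76 mm by 85 mm) begins 54 mm behind the grasp point. The pads swing forward as they close: fully open they stand 13 mm farther back than shut.
Start: joints at [-1.385, 0.468, -0.012, 1.603, 0.006, 1.071, -0.056], TCP at [0.147, 0.633, 0.231] pointing down, gripper open.
Joint ranges: [-2.53, 2.53], [-0.31, 2.02], [-1.57, 1.55], [0.28, 2.44], [-1.29, 4.43], [0.15, 1.84], [-2.92, 2.92]. Speed limits (rad/s): [2.57, 2.57, 3.14, 3.14, 3.14, 3.14, 3.14].

## Interface

Orientations are given as a unit quaternion [w, x, y, z].
In Python, from cell import robot gives the robot as it stands. Calls block until the motion is done:
- robot.move_pose(position, orientation): joint-space move of the TCP to a pose.
- robot.line_to(position, feed=0.15, ori=None, contact_N=None): straight line of the TCP; ori=None keeps the orientation; feed is the mean speed in m/s. With contact_N (N) it stops when the force on the tool has changed by that much, and returns True; else False.
- robot.movej(angles): joint-space move.
- robot.gripper_to(opening, grip_force=None): opening from 0.0 (shut) to 1.0 (fully open); grip_force is the grip in N (None keeps the last); returns when the fingers have stopped.
- robot.sleep(seconds).
- robot.ik(position, orientation): joint angles nearest the present ones, or None.
- robot.camera(name): name is "scene" or "top"; returns the picture (420x560x3 uint8, red, green, blue); there is no depth.
- robot.calibration(name): a dict with "fx", "fy", "cx", "cy" (pixels), "k1" (the pictures are not rectified: a ray, as slopes to the right and down, at radius r is drawn at 1 + k1 r^2 times it, then the intrinsics apply), "extrinsics" (4x4, takes a point from camera to world coordinates). Camera axes: x right, y up, looking along -z (the intrinsics and any distortion apply to the point x, -y, -z); pixel columns grow to the right and rows downward; lengths in m; the calibration is good to about 2 mm. A picture is of the moment at which its call begins. calibration takes no time and is no camera call.
A pose or a line that the arm cannot do raises robot.Unreachable and nothing moves.
- robot.hand_in(): hands the job in; it is judged then, once.
Trained networks look in the newest picture that a camera, given by its name, has taken for a name from the list of things; names that differ only in an ending like _2 or _b are one class to them, and where a whole thing is asked for, a point or a joint stands for the part that bears it (a point fixed in the world has none). Each returns a list of dicts, best first, with "confidence" (0 to 1); they miss things now and then, are a little off and sometimes report something else, mostly with a low value. They report only what shows in the picture. A call takes as long as a camera call. They do not tell look-alikes from the thing itself.
- robot.boxes_of(camera, target): "position" ([column, row] in pixels, amid what is visible of it).
- robot.cut_out(camera, target): "pixels" (420x560 bool, what is visible of it) and "position" ([column, row] in pixels, amid what is visible of it).
- robot.place_of(camera, target): "position" ([column, row] in pixels: a listed point, or the origin of a listed thing).
Readings, each from a call of its own:
- robot.current_clock(): time.
- robot.current_joint_positions(): joint angles.
- robot.current_qd(): joint speeds.
- robot.current_joint_torque(): joint torques, N m.
- robot.current_ee_pos(): TCP position.
- robot.current_tcp_rot(): TCP orientation.
- robot.current_ft_force(): force on the tool from outside, world axes, zero at the start.
- robot.current_wrist_torque(): the same for the moment, N m.
- robot.current_opening(): opening from 0.0 (shut) to 1.0 (fully open).
- robot.current_gripper_force(): force on a finger pad.
Only numpy, scipy, OpenCV 4.12 (cv2) and the standard library are available. Lean on these libraries where they do the work, as an engineer would, in place of code of your own. Each camera call takes 0.05 s, during which the arm holds its last target. There are 200 camera calls.

## Task

Open the tool tub by the thumb tab of its hinged lid, drop the kidney-shaped wooden rib into the wide bay and the turned wooden clay stamp into the narrow bay, then press the lid fully shut. Leave the bowl on its banding wheel and the brush pot where they are.

Things in the scene. Friction and masses are not known exactly. Their poses are not given: they have to be found in the camera images.
- tub: Grey plastic tool tub, fixed to the bench, 153 (x) by 164 (y) by 95 mm high, walls 4 mm, floor 5 mm thick. Origin at the centre of its underside; z up, -x is its front, towards the robot. A 4 mm divider, 85 mm high, centred at y = -14 mm, runs along x and makes two bays, each 145 mm long (x): the wide one, 90 mm in y, on the +y side, the narrow one, 62 mm in y, on the -y side
- wide_bay (a point): centre of the inner floor of the wide bay (tub axes), 90 mm below the rim
- narrow_bay (a point): centre of the inner floor of the narrow bay (tub axes), 90 mm below the rim
- lid (a joint): Opening angle of the tub's white plastic lid, rad: 0 shut, 1.57 upright, stop at 1.9. It is hinged along y at the far (+x) rim; its stiff hinge keeps it wherever it is left (under 2 N at the tab moves it). The panel is 154 mm long by 168 mm wide, and its top is 9.5 mm above the rim when shut; it may start slightly ajar
- lid_tab (a point): centre of the thumb tab, a flat tongue in the plane of the lid that sticks out 41 mm past the middle of the lid's front edge; 30 mm wide (y) by 10 mm thick; this point is 176 mm from the hinge line. With the lid shut it is 100 mm above the bench, with free air under and beside it. Axes of the lid: when shut those of the tub
- lid_hinge (a point): middle of the hinge line, at the tub's far rim, 95 mm above the bench; the line runs along the tub's y
- rib: Kidney-shaped flat wooden rib, lying flat on the bench: 102 mm long (x), 46 mm wide (y), 10 mm thick, about 50 g: a 36 mm wide band curved along an arc. Origin on the underside at the band's middle, where it reaches from y = +18 mm (bulging back) to y = -18 mm (bottom of the hollow); the round ends (radius 18 mm, centred at x = +-33, y = -10 mm) reach to y = -28 mm
- rib_center (a point): the point 5 mm above the rib's origin, mid-thickness
- stamp: Turned wooden clay stamp (a mushroom-like handle on a disc), standing upright on the bench: 68 mm high, base disc 46 mm across, waist 24 mm, grip knob 32 mm across between 44 and 62 mm above the base. Origin at the centre of the base, z up its axis. About 60 g
- stamp_center (a point): the stamp's axis, 34 mm above its base
- bowl: unfired plaster-coloured clay bowl, 130 mm across, 60 mm high, loose on the banding wheel; origin at the centre of its underside. Leave alone
- wheel: dark steel banding wheel (low turntable), 150 mm across, 60 mm high, fixed; origin at the centre of its underside
- brush_pot: white ceramic pot with brushes in it, 90 mm across, 200 mm high with the brushes, loose; origin at the centre of its underside. Leave alone
There are look-alikes about, which are no part of the job. There is more than one size of the rib; the one meant has the size given above.

How it is judged:
On the way, in this order (a step that is already met when the one before it is completed fails the run):
1. the lid is flipped open (more than 0.8 rad) (value of joint lid above 0.8 rad), for 0.1 s.
2. the rib is in the wide bay and the stamp in the narrow bay (x of rib_center in the frame of wide_bay between -0.073 and 0.073 m and y of rib_center in the frame of wide_bay between -0.045 and 0.045 m and z of rib_center in the frame of wide_bay between -0.004 and 0.088 m and x of stamp_center in the frame of narrow_bay between -0.073 and 0.073 m and y of stamp_center in the frame of narrow_bay between -0.031 and 0.031 m and z of stamp_center in the frame of narrow_bay between -0.004 and 0.088 m), for 0.2 s.
At the end, for the whole second after the job is handed in: The rib's centre is inside the wide bay and the stamp's centre inside the narrow bay, below the rim, both at rest, and the lid is shut to within 0.05 rad (about 9 mm at the tab) (all of step 2 and linear speed of each of rib, stamp below 0.02 m/s and value of joint lid below 0.05 rad); the robot touches nothing.
It fails at once if the bowl or the brush pot is moved by more than 30 mm, or tipped by more than 0.35 rad (distance of any of bowl, brush_pot from where it was at the start of the episode above 0.03 m or angle between any of bowl, brush_pot's own z axis and vertical above 0.35 rad).
It also fails if it takes over 72 s, if anything falls off the work surface, if the arm or the gripper's body presses on something with over 40 N, if the wrist force passes 120 N, or if a joint passes its speed limit or range.

## Working session

There is one attempt and no reset: what is moved stays moved. The work goes in short steps, each a Python script; the robot and the scene stay as the last script left them, time stands still between calls to the robot, and variables do not carry over. Pictures are saved under pics/ and viewed, at most 10 in all, crops included, and the job is handed in when it is done.

```bash
mkdir -p pics; ls
cat > h.py <<'E'
import numpy as np, cv2
from cell import robot
def cal(n):
    c=robot.calibration(n); return c,np.array(c["extrinsics"])
def ray(n,uv):
    c,E=cal(n); K=np.array([[c["fx"],0,c["cx"]],[0,c["fy"],c["cy"]],[0,0,1.]])
    p=cv2.undistortPoints(np.array([[uv]],float),K,np.array([c["k1"],0,0,0.]))[0,0]
    # note: OpenCV distortion is x*(1+k1 r^2) of undistorted r, same model
    return E[:3,3],E[:3,:3]@np.array([p[0],-p[1],-1.])
def at_z(n,uv,z):
    o,d=ray(n,uv); return o+d*(z-o[2])/d[2]
def proj(n,P):
    c,E=cal(n); q=(np.linalg.inv(E)@np.append(P,1))[:3]; x,y=q[0]/-q[2],-q[1]/-q[2]
    s=1+c["k1"]*(x*x+y*y); return np.array([c["fx"]*x*s+c["cx"],c["fy"]*y*s+c["cy"]])
def save(n,im): cv2.imwrite("pics/"+n,im[:,:,::-1])
E
python3 - <<'E'
from h import *
for n in ["scene","top"]:
    im=robot.camera(n); save(n+"1.png",im); print(n,cal(n)[1][:3,3])
    for t in ["tub","lid_tab","lid_hinge","rib","rib_center","stamp","stamp_center","bowl","wheel","brush_pot","wide_bay","narrow_bay"]:
        z=dict(lid_tab=.1,lid_hinge=.095,rib_center=.005,stamp_center=.034,bowl=.06).get(t,0)
        for d in robot.place_of(n,t): print(n,t,np.round(d["position"]),round(d["confidence"],2),at_z(n,d["position"],z).round(3))
print(robot.current_clock(),robot.pinch_z,robot.current_tcp_rot())
E
```

```text
pics
scene [1.04967191 0.35754673 0.88580147]
scene tub [266. 256.] 0.84 [0.583 0.001 0.   ]
scene tub [294. 199.] 0.15 [ 0.393 -0.042  0.   ]
scene lid_tab [293. 198.] 0.71 [ 0.466 -0.001  0.1  ]
scene lid_hinge [242. 257.] 0.85 [ 0.665 -0.     0.095]
scene lid_hinge [276. 264.] 0.66 [0.639 0.072 0.095]
scene rib [385. 229.] 0.71 [0.342 0.205 0.   ]
scene rib [395. 264.] 0.7 [0.426 0.272 0.   ]
scene rib [428. 239.] 0.66 [0.31 0.31 0.  ]
scene rib_center [395. 264.] 0.84 [0.429 0.274 0.005]
scene rib_center [389. 231.] 0.71 [0.346 0.216 0.005]
scene rib_center [427. 241.] 0.52 [0.321 0.31  0.005]
scene stamp [206. 175.] 0.67 [ 0.461 -0.296  0.   ]
scene stamp_center [196. 163.] 0.81 [ 0.464 -0.324  0.034]
scene stamp_center [145. 205.] 0.67 [ 0.654 -0.33   0.034]
scene stamp_center [268. 257.] 0.6 [0.602 0.022 0.034]
scene bowl [386. 356.] 0.9 [0.672 0.358 0.06 ]
scene brush_pot [141. 207.] 0.63 [ 0.647 -0.361  0.   ]
top [ 0.32005565 -0.00432187  1.17651376]
top tub [270. 179.] 0.72 [0.589 0.011 0.   ]
top tub [277. 139.] 0.56 [ 0.694 -0.008  0.   ]
top lid_tab [264. 208.] 0.66 [0.501 0.024 0.1  ]
top lid_hinge [277. 140.] 0.84 [ 0.66  -0.007  0.095]
top rib [188. 276.] 0.72 [0.348 0.208 0.   ]
top rib [160. 241.] 0.66 [0.435 0.278 0.   ]
top rib [150. 293.] 0.64 [0.309 0.298 0.   ]
top rib [128. 141.] 0.34 [0.687 0.369 0.   ]
top rib_center [189. 280.] 0.59 [0.34  0.205 0.005]
top rib_center [149. 291.] 0.57 [0.314 0.3   0.005]
top stamp [402. 230.] 0.61 [ 0.462 -0.313  0.   ]
top stamp_center [403. 232.] 0.87 [ 0.452 -0.307  0.034]
top bowl [129. 141.] 0.8 [0.669 0.349 0.06 ]
top wheel [133. 151.] 0.87 [0.662 0.355 0.   ]
top brush_pot [415. 161.] 0.7 [ 0.637 -0.353  0.   ]
1.3 0.0187 [2.22964846e-05 1.14200128e-01 9.93457765e-01 1.89879501e-05]
```

View pics/top1.png

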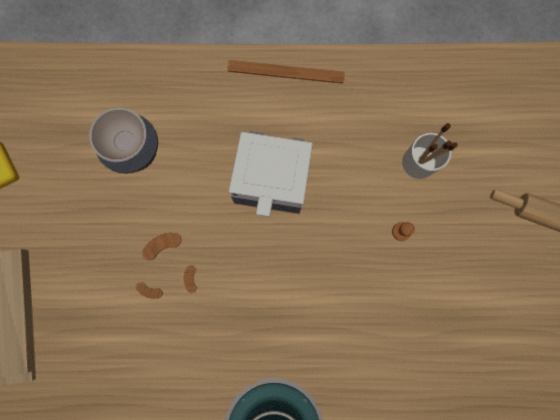

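View pics/scene1.png

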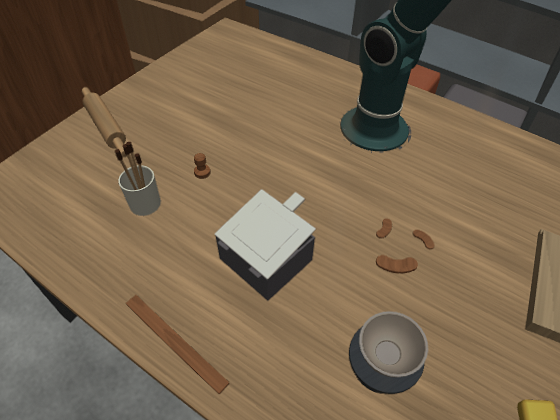

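Run:
```python
from h import *
robot.camera("top")
for d in robot.cut_out("top","rib"):
    m=d["pixels"]; c=max(cv2.findContours(m.astype(np.uint8),0,cv2.CHAIN_APPROX_NONE)[0],key=len)[:,0]
    w=np.array([at_z("top",p,.008)[:2] for p in c.astype(float)],np.float32)
    (ce,sz,a)=cv2.minAreaRect(w); print(round(d["confidence"],2),np.round(d["position"]),"ctr",np.round(ce,3),"size",np.round(sz,3),"ang",round(a,1),m.sum())
```

```text
0.92 [160. 244.] ctr [0.425 0.275] size [0.044 0.098] ang 29.0 586
0.66 [192. 282.] ctr [0.342 0.203] size [0.062 0.026] ang 5.4 248
0.52 [148. 289.] ctr [0.314 0.3  ] size [0.067 0.029] ang 64.1 285
```

The top picture shows three rib-like pieces, at about (162,246), (190,279) and (149,291). Only the first has the 102 x 46 mm size. There is one stamp at (402,231); the rolling pin at (530,205) and the lath at (286,72) are distractors. The lid is white with its tab at (265,205), and the tub is turned slightly. Next I fit the poses and check a crop of the chosen rib.

```bash
cat > fit.py <<'E'
from h import *
from scipy.optimize import minimize, differential_evolution
def mask(polys):  # polys: list of pixel polys; convex hulls unioned
    m=np.zeros((420*4,560*4),np.uint8)
    for p in polys: cv2.fillConvexPoly(m,cv2.convexHull(np.round((np.array(p)+.5)*4).astype(np.int32)),1)
    return cv2.resize(m.astype(np.float32),(560,420),interpolation=cv2.INTER_AREA)
def rotz(a): return np.array([[np.cos(a),-np.sin(a),0],[np.sin(a),np.cos(a),0],[0,0,1]])
def iou(a,b): return np.minimum(a,b).sum()/np.maximum(a,b).sum()
def box(x0,x1,y0,y1,z0,z1): return np.array([[x,y,z] for x in(x0,x1) for y in(y0,y1) for z in(z0,z1)])
def lid_polys(n,p):
    x,y,yaw,th=p; R=rotz(yaw); c,s=np.cos(th),np.sin(th); L=np.array([[c,0,s],[0,1,0],[-s,0,c]])
    H=np.array([x,y,0])+R@[.0765,0,.095]
    return [[proj(n,H+R@L@q) for q in b] for b in (box(-.154,0,-.084,.084,0,.0095),box(-.195,-.15,-.015,.015,0,.01))]
def rib_polys(n,p):
    x,y,yaw=p; R=rotz(yaw); X=np.array([-33,0,33])/1e3; 
    # arc centreline through (+-33,-10),(0,0): radius 59.45
    r=.05945; t=np.linspace(-1,1,9)*np.arcsin(.033/r); out=[]
    for a in t:
        cx,cy=r*np.sin(a),r*np.cos(a)-r
        out.append([proj(n,np.array([x,y,0])+R@[cx+.018*np.cos(b),cy+.018*np.sin(b),z]) for b in np.linspace(0,6.28,24) for z in(0,.01)])
    return out
def stamp_polys(n,p):
    prof=[(0,.023),(.008,.023),(.012,.012),(.04,.012),(.044,.016),(.062,.016),(.068,.008)]
    C=[[proj(n,np.array([p[0]+r*np.cos(b),p[1]+r*np.sin(b),z])) for b in np.linspace(0,6.28,20)] for z,r in prof]
    return [C[i]+C[i+1] for i in range(len(C)-1)]
def fit(polys,masks,p0,step):
    f=lambda p:-sum(iou(mask(polys(n,p)),m.astype(np.float32)) for n,m in masks)/len(masks)
    p0=np.array(p0,float); sim=np.vstack([p0]+[p0+np.eye(len(p0))[i]*step[i] for i in range(len(p0))])
    r=minimize(f,p0,method="Nelder-Mead",options=dict(initial_simplex=sim,xatol=1e-4,fatol=1e-4,maxiter=250)); return r.x,-r.fun
def best(n,t,near):
    L=robot.cut_out(n,t); L=[d for d in L if np.hypot(*(np.array(d["position"])-near))<30]
    return L[0]["pixels"] if L else None
E
python3 - <<'E'
from fit import *
M={}
ims={n:robot.camera(n) for n in("top","scene")}
for t,nt,ns in [("lid",(271,172),(265,232)),("rib",(161,244),(395,264)),("stamp",(403,231),(203,165))]:
    M[t]=[(n,m) for n,c in(("top",nt),("scene",ns)) if (m:=best(n,t,c)) is not None]; print(t,[(n,m.sum()) for n,m in M[t]])
for th in (0.02,.15): print("lid",fit(lid_polys,M["lid"],[.585,.005,-.1,th],[.01,.01,.1,.1]))
for a in (.52,.52+np.pi,): 
  for yaw in (a,a+np.pi/2): print("rib",fit(rib_polys,M["rib"],[.428,.274,yaw],[.01,.01,.2]))
print("stamp",fit(stamp_polys,M["stamp"],[.46,-.31],[.01,.01]))
np.savez("m.npz",**{t+n:m for t in M for n,m in M[t]})
a=cv2.resize(ims["top"][220:310,110:230],None,fx=4,fy=4,interpolation=2); b=cv2.resize(ims["scene"][150:300,210:330],None,fx=2.4,fy=2.4,interpolation=2); 
save("crop.png",np.hstack([a,cv2.resize(b,(288,360))]))
E
```

```text
lid [('top', np.int64(4822)), ('scene', np.int64(4930))]
rib [('top', np.int64(619)), ('scene', np.int64(566))]
stamp [('top', np.int64(309)), ('scene', np.int64(302))]Traceback (most recent call last):
  File "<stdin>", line 6, in <module>
  File "fit.py", line 29, in fit
    r=minimize(f,p0,method="Nelder-Mead",options=dict(initial_simplex=sim,xatol=1e-4,fatol=1e-4,maxiter=250)); return r.x,-r.fun
    res = _minimize_neldermead(fun, x0, args, callback, bounds=bounds,
                               **options)
    fxr = func(xr)
    fx = function(np.copy(x), *(wrapper_args + args))
  File "fit.py", line 27, in <lambda>
    f=lambda p:-sum(iou(mask(polys(n,p)),m.astype(np.float32)) for n,m in masks)/len(masks)
                ~~~^^^^^^^^^^^^^^^^^^^^^^^^^^^^^^^^^^^^^^^^^^^^^^^^^^^^^^^^^^^^^
  File "fit.py", line 27, in <genexpr>
    f=lambda p:-sum(iou(mask(polys(n,p)),m.astype(np.float32)) for n,m in masks)/len(masks)
                             ~~~~~^^^^^
  File "fit.py", line 13, in lid_polys
    return [[proj(n,H+R@L@q) for q in b] for b in (box(-.154,0,-.084,.084,0,.0095),box(-.195,-.15,-.015,.015,0,.01))]
             ~~~~^^^^^^^^^^^
  File "h.py", line 13, in proj
    c,E=cal(n); q=(np.linalg.inv(E)@np.append(P,1))[:3]; x,y=q[0]/-q[2],-q[1]/-q[2]
        ~~~^^^
  File "h.py", line 4, in cal
    c=robot.calibration(n); return c,np.array(c["extrinsics"])
ValueError: time passes only in moves, steps and waits
```

```bash
sed -i 's/^import numpy.*/import numpy as np, cv2, functools/; s/^def cal/@functools.cache\ndef cal/' h.py
cat > run1.py <<'E'
from fit import *
M={}
ims={n:robot.camera(n) for n in("top","scene")}
for t,nt,ns in [("lid",(271,172),(265,232)),("rib",(161,244),(395,264)),("stamp",(403,231),(203,165))]:
    M[t]=[(n,m) for n,c in(("top",nt),("scene",ns)) if (m:=best(n,t,c)) is not None]; print(t,[(n,m.sum()) for n,m in M[t]])
a=cv2.resize(ims["top"][220:310,110:230],None,fx=4,fy=4,interpolation=2); b=ims["scene"].copy(); b[M["lid"][1][1]]//=2
save("crop.png",np.hstack([a,cv2.resize(b[150:300,210:330],(288,360))]))
for th in (0.02,.15): print("lid",fit(lid_polys,M["lid"],[.585,.005,-.1,th],[.01,.01,.1,.1]))
for yaw in (0.52,3.66,2.09,5.2): print("rib",fit(rib_polys,M["rib"],[.428,.274,yaw],[.01,.01,.2]))
print("stamp",fit(stamp_polys,M["stamp"],[.46,-.31],[.01,.01]))
for n in("top","scene"):
    for p in [(.46,-.31,.034)]: print(n,proj(n,np.array(p)))
E
python3 run1.py
```

```text
lid [('top', np.int64(4928)), ('scene', np.int64(4884))]
rib [('top', np.int64(635)), ('scene', np.int64(591))]
stamp [('top', np.int64(364)), ('scene', np.int64(308))]
lid (array([ 0.59090093,  0.00741516, -0.15974516,  0.18107744]), np.float64(0.9588770270347595))
lid (array([ 0.59073157,  0.00747393, -0.16401859,  0.18018144]), np.float64(0.9584998488426208))
rib (array([0.42058693, 0.27115365, 2.10664794]), np.float64(0.7119165658950806))
rib (array([0.43133851, 0.27761306, 5.21811007]), np.float64(0.9101526141166687))
rib (array([0.42050516, 0.27073151, 2.11638722]), np.float64(0.7115234136581421))
rib (array([0.43110432, 0.27810828, 5.23181197]), np.float64(0.910024106502533))
stamp (array([ 0.45819296, -0.31116462]), np.float64(0.8965141177177429))
top [404.12573471 229.26863956]
scene [200.4052333  164.34371517]
```

View pics/crop.png

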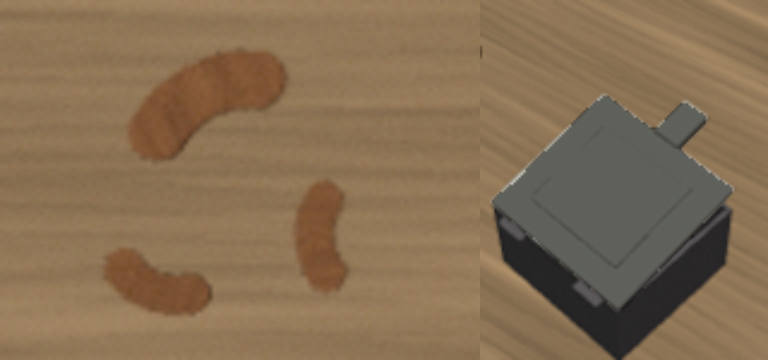

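The crop confirms the large rib, at (162,246) in the top picture; the other two are clearly smaller. The shaded lid mask covers only the lid, which starts about 0.18 rad ajar. Next I check IK for the arc and open the lid.

```bash
cat > g.py <<'E'
from h import *
from scipy.spatial.transform import Rotation as Ro
TX,TY,YAW,TH0=.591,.0075,-.161,.18
def tub(p): c,s=np.cos(YAW),np.sin(YAW); return np.array([TX+c*p[0]-s*p[1],TY+s*p[0]+c*p[1],p[2]])
def ori(ydir,tilt=0.,axis=None):
    """tool pointing down, y at world angle ydir, then tilted about tool y"""
    y=np.array([np.cos(ydir),np.sin(ydir),0]); z=np.array([0,0,-1.])
    R=Ro.from_rotvec(-tilt*y)*Ro.from_matrix(np.column_stack([np.cross(y,z),y,z]))
    q=R.as_quat(); return R,[float(v) for v in (q[3],q[0],q[1],q[2])]
def tcp(P,R): return np.array(P)+R.apply([0,0,robot.pinch_z])
def lidpt(th,r,n=.005): # n: height along lid normal
    return tub([.0765-r*np.cos(th)+n*np.sin(th),0,.095+r*np.sin(th)+n*np.cos(th)])
def tool_arc(th,tilt,r=.18,n=.005):
    R,q=ori(YAW+np.pi/2,tilt); return tcp(lidpt(th,r,n),R),q
E
python3 - <<'E'
from g import *
R,q=ori(YAW+np.pi/2,.3); print("z axis tilt .3:",R.apply([0,0,1]))
for th in (.18,.6,1.0,1.4,1.7):
    o=[]
    for t in (-.4,-.2,0,.2,.4,.6):
        p,q=tool_arc(th,t); j=robot.ik(p,q); o.append(None if j is None else np.round(j,1).tolist())
    print(th,p.round(3)); [print("   ",x) for x in o]
E
```

```text
z axis tilt .3: [ 0.29169838 -0.04737347 -0.95533649]
0.18 [0.503 0.022 0.117]
    [-0.3, 0.6, 0.4, 1.8, -0.3, 1.2, 1.6]
    [-0.4, 0.5, 0.4, 2.0, -0.3, 0.9, 1.6]
    [-0.5, 0.4, 0.4, 2.1, -0.2, 0.7, 1.5]
    [-0.5, 0.3, 0.4, 2.2, -0.2, 0.4, 1.4]
    [-0.4, 0.3, 0.2, 2.3, 0.4, 0.2, 0.8]
    [0.1, 0.3, -0.3, 2.4, 2.0, 0.3, -0.8]
0.6 [0.533 0.017 0.185]
    [-0.4, 0.5, 0.4, 1.7, -0.3, 1.3, 1.6]
    [-0.4, 0.4, 0.5, 1.9, -0.3, 1.1, 1.6]
    [-0.5, 0.3, 0.5, 2.0, -0.2, 0.9, 1.5]
    [-0.6, 0.2, 0.6, 2.1, -0.1, 0.6, 1.4]
    [-0.6, 0.2, 0.4, 2.2, 0.1, 0.4, 1.1]
    [-0.7, 0.1, 0.5, 2.4, 1.1, 0.2, 0.2]
1.0 [0.585 0.008 0.234]
    [-0.3, 0.6, 0.5, 1.5, -0.3, 1.5, 1.6]
    [-0.4, 0.5, 0.5, 1.7, -0.3, 1.3, 1.6]
    [-0.5, 0.4, 0.6, 1.8, -0.2, 1.0, 1.5]
    [-0.6, 0.3, 0.6, 2.0, -0.2, 0.8, 1.5]
    [-0.7, 0.2, 0.6, 2.1, -0.0, 0.5, 1.3]
    [-0.6, 0.1, 0.5, 2.2, 0.5, 0.2, 0.8]
1.4 [ 0.652 -0.002  0.258]
    [-0.3, 0.7, 0.5, 1.3, -0.3, 1.6, 1.6]
    [-0.4, 0.6, 0.5, 1.5, -0.3, 1.4, 1.6]
    [-0.5, 0.5, 0.6, 1.6, -0.3, 1.1, 1.6]
    [-0.6, 0.4, 0.6, 1.8, -0.2, 0.9, 1.6]
    [-0.6, 0.3, 0.6, 1.9, -0.2, 0.6, 1.5]
    [-0.6, 0.2, 0.5, 2.1, 0.2, 0.3, 1.2]
1.7 [ 0.705 -0.011  0.257]
    [-0.2, 0.8, 0.4, 1.1, -0.3, 1.7, 1.6]
    [-0.3, 0.7, 0.5, 1.3, -0.3, 1.4, 1.6]
    [-0.4, 0.6, 0.6, 1.5, -0.3, 1.2, 1.6]
    [-0.5, 0.5, 0.6, 1.7, -0.3, 0.9, 1.6]
    [-0.6, 0.4, 0.6, 1.8, -0.3, 0.6, 1.6]
    [-0.5, 0.3, 0.5, 2.0, -0.1, 0.3, 1.4]
```

Run:
```python
from g import *
robot.gripper_to(.65,25)
p,q=tool_arc(TH0,.2); back=np.array([0,0,.10])
robot.move_pose(p+back,q); robot.line_to(p,feed=.15,contact_N=12); print(robot.current_ee_pos()-p)
robot.gripper_to(0.0,25); print("open",robot.current_opening(),robot.current_gripper_force())
for th in np.linspace(.35,1.65,8):
    p,q=tool_arc(th,.2-.33*(th-.18)); robot.line_to(p,feed=.12,ori=q)
    print(round(th,2),np.round(robot.current_ft_force(),1),round(robot.current_opening(),2))
robot.gripper_to(.65)
robot.line_to(p+[0,0,.08],feed=.2)
im=robot.camera("scene"); save("open.png",im); print(robot.current_clock())
```

```text
[ 6.23545842e-04 -2.03446125e-05  5.51605408e-04]
open 0.3435237750496858 30.775710940361023
0.35 [-0.1 -4.5  0.1] 0.34
0.54 [ 0.3 -4.2 -0.6] 0.34
0.72 [-2.  -4.5  1.9] 0.34
0.91 [-1.5 -4.2  3.6] 0.34
1.09 [-0.4 -3.5  2.4] 0.35
1.28 [-0.3 -4.1  0.2] 0.35
1.46 [ 0.5 -3.4 -0.3] 0.34
1.65 [-0.3 -4.2 -0.8] 0.34
10.5583
```

View pics/open.png

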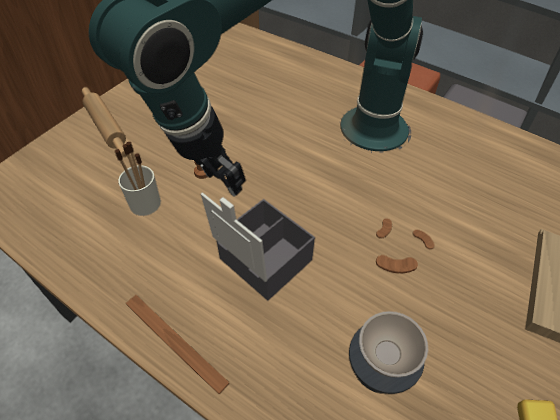

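The lid stands just past upright, both bays are visible and the rest of the scene is untouched. The rib is next.

```bash
cat > rib.py <<'E'
from g import *
rx,ry,ryaw=.4312,.2779,5.225
yd=ryaw+np.pi/2-2*np.pi; R,q=ori(yd)
robot.gripper_to(.72)
robot.move_pose([rx,ry,.15],q); robot.line_to([rx,ry,.03],feed=.2)
print("contact",robot.line_to([rx,ry,.001],feed=.05,contact_N=8),robot.current_ee_pos().round(4) if hasattr(robot.current_ee_pos(),'round') else robot.current_ee_pos())
robot.gripper_to(0.0,40); print("open",robot.current_opening()*85,robot.current_gripper_force())
robot.line_to([rx,ry,.22],feed=.2); print("open",robot.current_opening()*85,robot.current_clock(),yd)
save("rib_held.png",robot.camera("scene"))
E
python3 rib.py
```

```text
contact False [0.4313 0.2778 0.0009]
open 34.830182281765175 38.79229247342664
open 34.61528710936041 15.4333 0.51261101961531
```

View pics/rib_held.png

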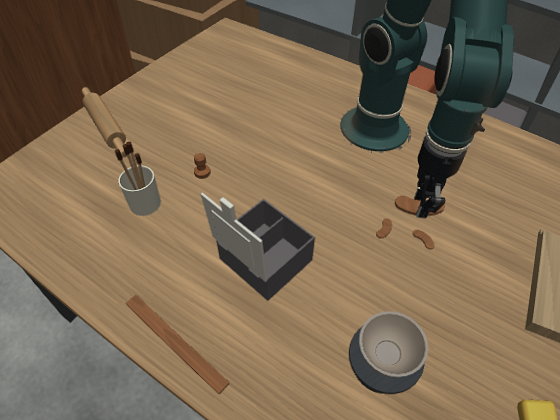

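The big rib is held level in the gripper at (425,205), and the two small ones are still on the bench. I'll drop it in the wide bay, then fetch the stamp.

Run:
```python
from g import *
R,q=ori(YAW+np.pi/2)
P=tub([0,.036,.22]); robot.line_to(P,feed=.2,ori=q)
P[2]=.042; print("contact",robot.line_to(P,feed=.15,contact_N=10))
robot.gripper_to(.55); P[2]=.22; robot.line_to(P,feed=.25)
# stamp: close along tub x
s=[.4582,-.3112]
c=[]
for yd in (YAW,YAW+np.pi):
    Rr,qq=ori(yd); j=robot.ik([*s,.2],qq); print(yd,None if j is None else np.round(j,2)); c.append((9 if j is None else abs(j[6]),yd,qq))
_,yd,qq=min(c); print("yd",yd)
robot.gripper_to(.75)
robot.move_pose([*s,.2],qq); print("contact",robot.line_to([*s,.035],feed=.15,contact_N=8))
robot.gripper_to(0.,40); print(robot.current_opening()*85)
robot.line_to([*s,.25],feed=.2); print(robot.current_opening()*85,robot.current_clock())
save("stamp_held.png",robot.camera("scene"))
```

```text
contact True
-0.161 [-0.22  0.48  0.99  1.92 -0.48  1.    0.83]
2.980592653589793 [ 1.44  0.78 -1.32  1.82  0.81  1.22  2.85]
yd -0.161
contact False
30.02443433216221
30.461690289412637 23.8083
```

View pics/stamp_held.png

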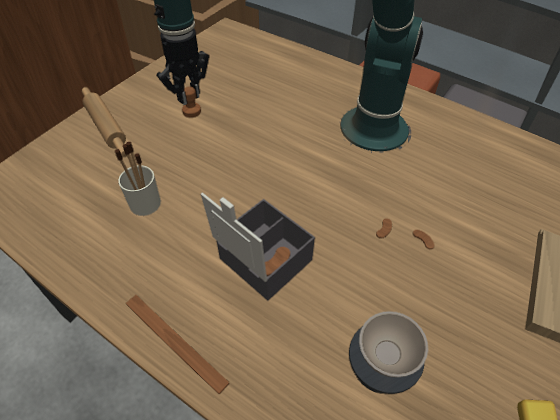

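The rib lies in the wide bay at (278,262), and the stamp hangs upright in the gripper at (190,105). Next I place the stamp.

Run:
```python
from g import *
R,q=ori(YAW)
P=tub([-.005,-.047,.25]); robot.line_to(P,feed=.22,ori=q)
P[2]=.048; print("contact",robot.line_to(P,feed=.12,contact_N=10),robot.current_ee_pos(),P)
robot.gripper_to(.6); P[2]=.27; robot.line_to(P,feed=.25)
P=tub([-.25,-.2,.3]);robot.line_to(P,feed=.3)
a=robot.camera("top"); b=robot.camera("scene")
save("placed.png",np.hstack([cv2.resize(a[110:230,215:335],(400,400)),cv2.resize(b[180:310,205:335],(400,400))]))
for n in("top","scene"):
  for t,z in (("rib_center",.01),("stamp_center",.039)):
    for d in robot.place_of(n,t):
        w=at_z(n,d["position"],z)-[TX,TY,0]; c,s=np.cos(YAW),np.sin(YAW)
        print(n,t,round(d["confidence"],2),"tub",np.round([c*w[0]+s*w[1],-s*w[0]+c*w[1]],3))
print(robot.current_clock())
```

```text
contact False [ 0.57900561 -0.0380983   0.04862827] [ 0.57853031 -0.03809064  0.048     ]
top rib_center 0.83 tub [-0.278  0.157]
top rib_center 0.58 tub [-0.315  0.241]
top rib_center 0.56 tub [-0.006  0.03 ]
top stamp_center 0.75 tub [-0.011 -0.045]
scene rib_center 0.62 tub [-0.006  0.032]
scene rib_center 0.48 tub [-0.304  0.254]
scene rib_center 0.32 tub [0.003 0.003]
scene stamp_center 0.47 tub [ 0.003 -0.042]
31.1
```

View pics/placed.png

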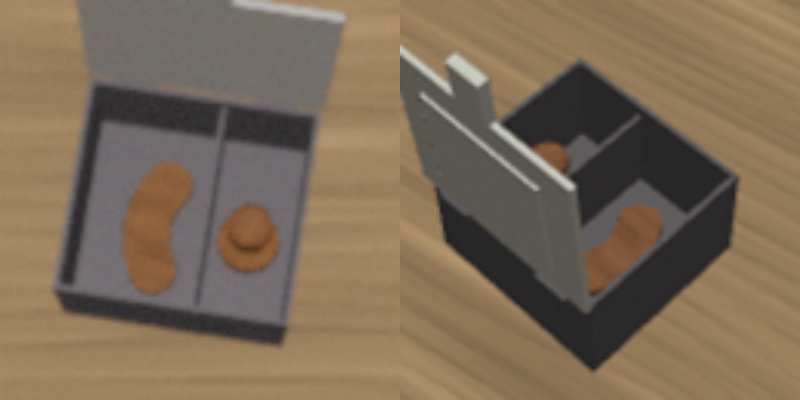

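Both pieces lie in the right bays: the left view shows the rib at (155,230) left of the divider and the stamp upright at (250,240). Next I close the lid from behind.

```bash
cat > close.py <<'E'
from g import *
robot.gripper_to(0.)
R,q=ori(YAW+np.pi/2)
robot.line_to(tub([-.15,-.1,.40]),feed=.3,ori=q)
robot.line_to(tub([.155,0,.40]),feed=.3)
robot.line_to(tub([.155,0,.245]),feed=.2,contact_N=10)
for th in np.linspace(1.65,.25,9):
    robot.line_to(lidpt(th,.15,.0215),feed=.15); print(round(th,2),np.round(robot.current_ft_force(),1))
up=tub([.0765-.14,0,.15]); robot.line_to(up,feed=.15)
print("press",robot.line_to(up-[0,0,.056],feed=.05,contact_N=18),robot.current_ee_pos()[2],robot.current_ft_force())
robot.line_to(up+[0,0,.1],feed=.2)
robot.line_to(tub([-.25,.0,.3]),feed=.3)
b=robot.camera("scene"); save("shut.png",b); print(robot.current_clock())
E
python3 close.py
```

```text
1.65 [ 0.3  0.3 -0. ]
1.48 [ 0.1 -0.7  0.6]
1.3 [0.8 0.1 0.9]
1.12 [-0.1  0.  -0.5]
0.95 [ 0.2 -0.2  0.6]
0.77 [0.2 0.3 0.3]
0.6 [-0.5  0.2  1.1]
0.43 [-0.2 -0.   0.1]
0.25 [ 0.2 -0.1  0.6]
press True 0.1018895603303035 [-3.37443057  0.64092932 11.61119907]
43.475
```

View pics/shut.png

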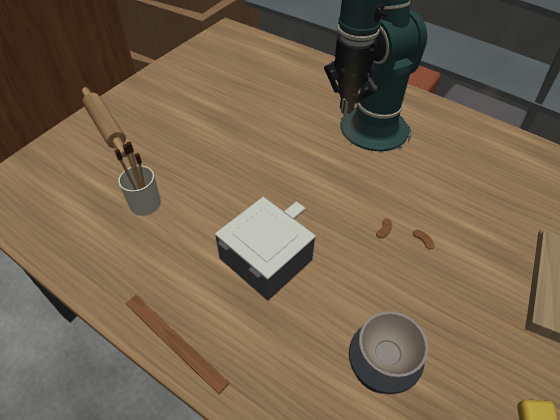

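The lid is flat on the rim: the press stopped at tip height 0.102 m against a shut-lid top of 0.1045 m. The arm is clear and the bowl and pot have not moved.

```bash
python3 -c "
from h import *
print(robot.hand_in())"
```

```text
the job is handed in; nothing more can be done
None
```

The job is handed in at about 43 s on the robot's clock: the 102 mm rib is in the wide bay, the stamp is in the narrow bay, the lid is pressed shut, and the bowl and brush pot are where they were; the hand-in call gave no verdict.

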